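# Swing up the folding grip and crank the mould press shut

## Task

Close the two plaster mould halves in the small hand-wheel press: first swing the folded grip of the hand wheel fully upright, before the wheel is turned, then crank the wheel clockwise (seen from above) by that grip until the halves have met against the back stop and are clamped firmly, stopping as soon as the wheel has become clearly stiffer, about two thirds harder to turn than when it ran free, since over-tightening chips the plaster. Let go with the grip left standing up, never push the mould or the jaw directly, and leave the things lying around where they are.

Things in the scene. Friction and masses are not known exactly. Their poses are not given: they have to be found in the camera images.
- press: grey mould press, fixed on the table, 116 x 300 mm. Origin under the middle of the bed (bed top 12 mm up). Its +y end carries a 70 mm square housing with the hand wheel on top; the jaw travels to its -y end, where a back stop stands on the bed. The stop is set differently each time, within 21 mm along y, so how far the wheel must turn is not known beforehand
- wheel_axis (a point): centre of the hand wheel, 100 mm above the table, on the vertical shaft; axes as the press. Dark steel rim of 65 mm radius, 12 mm thick, three 10 mm spokes, hub 8 mm above the point. While turning, the upright grip takes about 5.5 N along its circle when free, 9 N when the mould is firmly clamped (25 N on it), at most 12 N; held still between moves it pushes back 2 to 3 N less
- wheel (a joint): turn of the hand wheel, rad, growing clockwise seen from above; starts between 0 and 1, ends at a stop at 7.2. One rad drives the jaw 10 mm to the back stop; the halves close somewhere between 3.6 and 5.9, and about 0.45 rad more (0.25 to 0.65) clamps them firmly (sprung pad, 6 N per mm). It stays where it is left
- grip_hinge (a point): hinge of the folding grip, on the wheel's rim 65 mm from the shaft and 18 mm above the rim's centre line, in a clevis 22 mm wide whose top is 24 mm above the rim's centre line; turns with the wheel. The point's own x axis points from the hinge to the shaft
- grip (a joint): swing of the folding grip about a level, tangential hinge, rad: 0 = folded flat, lying above a spoke and pointing from the rim towards the shaft; 1.57 = standing straight up, against its stop. Stiff hinge (about 0.12 N m of friction) that stays where it is left
- grip_end (a point): free end of the grip, 60 mm from grip_hinge. The grip is a black round sleeve 16 mm in diameter from 13 mm to 60 mm from the hinge, which spins freely about its own length; when folded its centre line is 118 mm above the table, with 13 mm of height from there down to the spoke beneath, so it can be pinched by its sides from above
- jaw: grey upright plate 84 mm wide on a toothed rack, driven by the wheel towards the press's -y; origin at the plate's centre. It carries a black rubber-faced sprung pressure pad, face 23 mm ahead (-y) of the origin, that gives up to 13 mm
- mould_near: loose white plaster mould half next to the jaw, block 80 x 45 (along the press's y) x 70 mm with half a pour hole in the face turned to the other half; origin under its middle. Stands on the bed between low rails
- mould_far: the other plaster half, same size, next to the back stop, its half pour hole facing mould_near; origin under its middle
- cup: bystander: small blue-stained cup, 52 mm across, 45 mm high; origin under its middle
- ring: bystander: metal cutter ring, 70 mm across, 32 mm high; origin under its middle
- rib: bystander: flat wooden rib, 48 x 107 x 8 mm; origin under its middle
Not all that is in view belongs to the job. Leave any purple look-alike of the mould_near alone.

How it is judged:
By the outcome, as a careful person would: the job done as asked, in the order asked, and still so for the second after the job is handed in, with the robot touching nothing.
It also fails if it takes over 72 s, if anything falls off the work surface, if the arm or the gripper's body presses on something with over 40 N, if the wrist force passes 120 N, or if a joint passes its speed limit or range.

## Robot

A 7-joint arm with a two-finger parallel gripper is mounted at the origin on a cart in front of the work surface, level with it; the furniture and walls round the work are solid. World frame = base frame: x ahead of the robot, y to its left, z up, the work surface at z = 0. Lengths are in m, angles in degrees, forces in N, time in s.
With the tool pointing down it reaches from about 0.35 to 0.9 m from the base axis. Payload 8.1 kg.
Tool frame: the origin (TCP) lies midway between the tips of the shut fingers; the grasp point (between the pads) lies 19 mm behind it; y points along the fingers, z is the direction in which the jaws open and shut, and the axes are right-handed (so a half turn about y gives the same grasp; the last joint's range is limited). The gripper opens to 85 mm and grips with 20 to 120 N. Pads are 22 mm wide; open, the fingers measure 114 mm over their backs; the gripper's body (76 mm by 85 mm) begins 54 mm behind the grasp point. The pads swing forward as they close: fully open they stand 13 mm farther back than shut.
Start: joints at [-75.436, 24.895, 1.432, 90.138, -0.665, 64.973, -4.303], TCP at [0.218, 0.586, 0.231] pointing down, gripper open.
Joint ranges: [-149.89, 149.89], [-25.12, 119.58], [-72.63, 75.52], [4.76, 147.25], [-75.54, 255.54], [6.69, 114.76], [-157.13, 157.13]. Speed limits (degrees/s): [127.2, 127.2, 172.46, 172.46, 180, 180, 180].

## Interface

Orientations are given as [roll, pitch, yaw] about the fixed x, y, z axes, in that order (R = Rz(yaw) Ry(pitch) Rx(roll)).
In Python, from workcell import * gives the robot as it stands.
- The arm moves only by the tool servo_tool, never from a script. Its argument "commands" is a list that holds one entry, the list of rows, each a list of 7 numbers: the shift along the world's x, y, z in cm, then the turn, a rotation vector about the world's x, y, z in rad, then the finger opening in cm, from 0 to 8.54. In form: [[[x, y, z, rx, ry, rz, claw], ...]]. A call has 1 to 10 rows; each row shifts and turns the commanded pose from where the row before left it; what a row does not reach is not made up. A row lasts 1/8 s, in which the tool goes at most 62.5 mm and 10.7 degrees, less where a joint would pass 70% of its speed; a pose out of reach is approached as far as the arm can. A call with a gripper value outside its range is refused whole. The fingers move at their own pace and stop on an object; the grip force is fixed at half the most. Time passes only in rows, so rows that do not move let the fingers close. It gives the time, the measured TCP pose, the force and the opening at its end, in the units of the state.
- sense(): the state, without advancing time (a new reading comes with each control period).
- get_image(name): name is "scene" or "top" or "wrist"; returns a dict with "frame" (420x560x3 uint8, red, green, blue), "z_map" (420x560 float32, m along the optical axis (not along the pixel's ray), 0 where there is no reading), "vertical_fov" (degrees; the focal length in pixels is half the picture's height over the tangent of half this angle, whatever the lens; pixels are square), "cx", "cy" (the principal point, pixels), "dist" ([k1, k2, p1, p2, k3] as OpenCV has them; the pictures are not rectified), "rvec" (rotation vector, rad) and "tvec" (3), from world to camera coordinates, as OpenCV has them. Camera axes: x right, y down, z forward; pixel columns grow to the right and rows downward; lengths in m; the calibration is good to about 2 mm. A picture is of the moment at which its call begins.
- sign_off(): hands the job in, once; it reports no verdict.
The state is a dict: "t": time; "joint_pos": joint angles; "joint_vel": joint speeds; "joint_efforts": joint torques, N m; "position": TCP position; "ee_rot": TCP orientation; "contact_force": force on the tool from outside, world axes, zero at the start; "moment": the same for the moment, N m; "finger_gap": finger opening in m.
Only numpy, scipy, OpenCV 4.12 (cv2) and the standard library are available. Lean on these libraries where they do the work, as an engineer would, in place of code of your own. Each camera call takes 0.05 s, during which the arm holds its last target. There are 200 camera calls.

## Working session

There is one attempt and no reset: what is moved stays moved. The work goes in short steps, Python scripts to look and compute and a tool call to move; the robot and the scene stay as the last step left them, time stands still between calls to the robot, and variables do not carry over. Pictures are saved under pics/ and viewed, on a budget of 10 in all, crops included, one or two more only if the job needs it, and the job is handed in when it is done.

Besides the shell and the picture viewer there is one more tool, called after "Emit:" as name(argument=value, ...) on one line, values as JSON. servo_tool: Moves the arm, as the interface text tells. Its arguments: {"type":"object","properties":{"commands":{"type":"array"}},"required":["commands"]}

```bash
mkdir -p pics; cat > h.py <<'E'
from workcell import *
import numpy as np, cv2
def K(im):
    f=210/np.tan(np.radians(im["vertical_fov"])/2)
    return np.array([[f,0,im["cx"]],[0,f,im["cy"]],[0,0,1.]])
def cloud(im):
    h,w=im["z_map"].shape
    uv=np.stack(np.meshgrid(np.arange(w),np.arange(h)),-1).reshape(-1,1,2).astype(np.float64)
    n=cv2.undistortPoints(uv,K(im),np.array(im["dist"]))[:,0]
    z=im["z_map"].reshape(-1,1)
    R=cv2.Rodrigues(np.array(im["rvec"]))[0]
    P=(np.c_[n*z,z]-np.array(im["tvec"]).ravel())@R
    P[z[:,0]==0]=np.nan
    return P.reshape(h,w,3)
def proj(im,p):
    return cv2.projectPoints(np.array(p,float).reshape(-1,3),np.array(im["rvec"]),np.array(im["tvec"]),K(im),np.array(im["dist"]))[0][:,0]
def save(n,a): cv2.imwrite("pics/"+n,a[...,::-1])
E
python3 - <<'E'
from h import *
a=get_image("top");b=get_image("scene")
np.savez("a.npz",P=cloud(a),f=a["frame"]); np.savez("b.npz",P=cloud(b),f=b["frame"])
save("top.png",a["frame"]);save("scene.png",b["frame"]);s=sense();print(s)
E
```

```text
{'t': 0.1, 'joint_pos': array([-75.43571862,  24.9315395 ,   1.43059069,  90.18437711,
        -0.66440768,  64.97170942,  -4.30070919]), 'joint_vel': array([ 0.07032008, -0.14135639, -0.00077975, -0.01074949, -0.00041466,
        0.07272036, -0.03058454]), 'joint_efforts': array([ 2.59653920e-03, -6.71754885e+01,  1.02787256e+00, -3.16900563e+01,
        1.57507224e-02,  7.21428180e-03,  1.73633012e-06]), 'position': array([0.21818656, 0.58520184, 0.23061105]), 'ee_rot': array([-9.00789864e+01, -7.30942562e-03, -2.04442430e+01]), 'contact_force': array([ 0.78743656,  0.24489258, -0.6254819 ]), 'moment': array([-0.07021847, -0.01420748,  0.0192834 ]), 'finger_gap': 0.08557424392791689}
```

View pics/top.png

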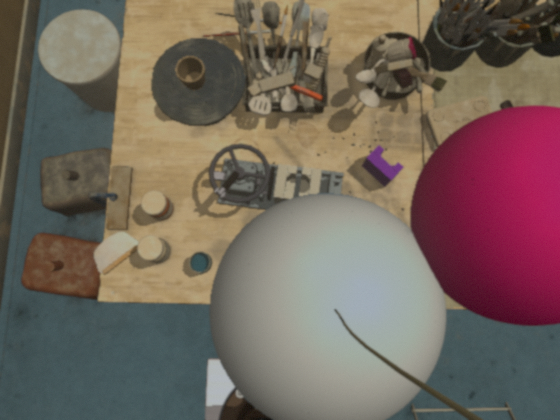

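View pics/scene.png

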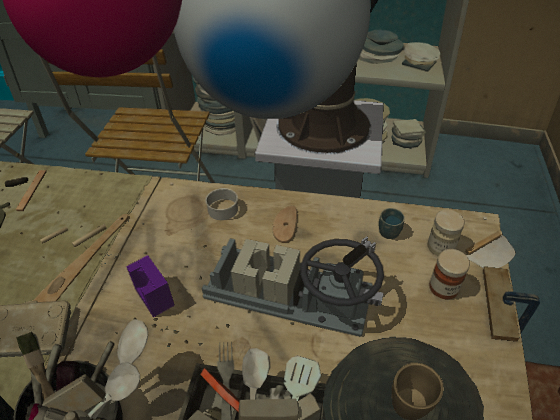

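Top view: press with the wheel at (240,173) and purple look-alike at (383,166). Scene view: wheel at (343,270), grip near (358,250), and two balloons that hide part of the view. Next I'll measure the wheel and check it in a crop.

```bash
python3 - <<'E'
from h import *
for n,(u0,u1,v0,v1) in dict(a=(200,290,130,225),b=(290,395,225,330)).items():
    d=np.load(n+".npz");P=d["P"]
    for nm,px in dict(a=[(240,173),(383,166),(335,190),(222,195),(240,400)],b=[(343,270),(358,250),(150,285),(220,278),(310,280),(285,225)])[n] if 0 else []:pass
    for px in dict(a=[(240,190),(383,166),(335,185),(300,185),(200,262),(330,300)],b=[(343,270),(350,255),(364,243),(150,285),(220,250),(266,262),(310,280),(285,225),(222,205),(390,222),(280,60)])[n]:
        print(n,px,P[px[1],px[0]].round(3),d["f"][px[1],px[0]])
    Q=P[v0:v1,u0:u1].reshape(-1,3)
    m=(abs(Q[:,2]-.103)<.007); q=Q[m]
    # robust circle radius 65
    best=None
    for cx in np.arange(np.median(q[:,0])-.06,np.median(q[:,0])+.06,.002):
        for cy in np.arange(np.median(q[:,1])-.06,np.median(q[:,1])+.06,.002):
            r=np.hypot(q[:,0]-cx,q[:,1]-cy);s=(abs(r-.065)<.006).sum()
            if best is None or s>best[0]:best=(s,cx,cy)
    print(n,len(q),best)
    q=Q[(Q[:,2]>.114)&(Q[:,2]<.14)];c=np.array(best[1:]);
    q=q[np.hypot(*(q[:,:2]-c).T)<.085]; print(len(q)); print(np.c_[(q[:,:2]-c),q[:,2]].round(3)[::max(1,len(q)//40)])
b=np.load("b.npz")["f"];save("crop.png",cv2.resize(b[220:345,195:395],None,fx=4,fy=4,interpolation=3))
E
```

```text
a (240, 190) [0.543 0.092 0.073] [81 81 75]
a (383, 166) [ 0.609 -0.245  0.072] [111  58 124]
a (335, 185) [ 0.575 -0.137  0.015] [85 85 77]
a (300, 185) [ 0.569 -0.05   0.033] [94 90 77]
a (200, 262) [0.377 0.186 0.021] [55 80 82]
a (330, 300) [ 0.292 -0.068  0.588] [161 173 172]
a 1031 (np.int64(731), np.float64(0.5755498183444532), np.float64(0.09356461326131757))
216
[[-0.     0.008  0.122]
 [-0.001 -0.004  0.115]
 [-0.006  0.003  0.127]
 [-0.008  0.008  0.126]
 [-0.011  0.016  0.127]
 [-0.011  0.005  0.128]
 [-0.013  0.017  0.124]
 [-0.013  0.005  0.126]
 [-0.016  0.016  0.128]
 [-0.015  0.005  0.125]
 [-0.019  0.016  0.13 ]
 [-0.018  0.005  0.128]
 [-0.021  0.016  0.128]
 [-0.018  0.006  0.118]
 [-0.023  0.016  0.128]
 [-0.024  0.028  0.121]
 [-0.025  0.016  0.127]
 [-0.027  0.027  0.125]
 [-0.028  0.016  0.128]
 [-0.03   0.027  0.128]
 [-0.029  0.016  0.124]
 [-0.033  0.026  0.128]
 [-0.031  0.016  0.124]
 [-0.035  0.026  0.129]
 [-0.032  0.016  0.119]
 [-0.037  0.024  0.128]
 [-0.039  0.042  0.124]
 [-0.039  0.024  0.125]
 [-0.042  0.042  0.127]
 [-0.04   0.025  0.123]
 [-0.0
[... 1313 characters left out ...]
23]
 [-0.034  0.023  0.125]
 [-0.041  0.036  0.12 ]
 [-0.03   0.018  0.126]
 [-0.034  0.031  0.125]
 [-0.029  0.015  0.124]
 [-0.03   0.028  0.126]
 [-0.029  0.011  0.121]
 [-0.028  0.025  0.125]
 [-0.024  0.012  0.125]
 [-0.026  0.025  0.125]
 [-0.021  0.01   0.125]
 [-0.025  0.023  0.123]
 [-0.017  0.009  0.127]
 [-0.02   0.022  0.126]
 [-0.016  0.007  0.126]
 [-0.018  0.02   0.126]
 [-0.012  0.007  0.127]
 [-0.016  0.02   0.126]
 [-0.012  0.007  0.125]
 [-0.018  0.021  0.12 ]
 [-0.009  0.008  0.126]
 [-0.016  0.021  0.121]
 [-0.007  0.009  0.126]
 [-0.006  0.001  0.123]
 [-0.009  0.015  0.122]
 [-0.005  0.008  0.123]
 [-0.005  0.003  0.119]
 [-0.006  0.002  0.115]
 [-0.004  0.006  0.116]]
```

View pics/crop.png

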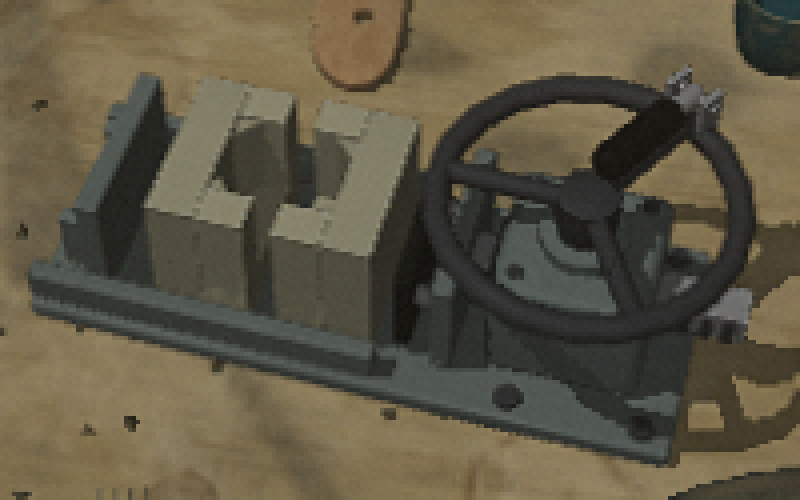

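Crop: the grip is the black sleeve at crop (640,145), and its clevis is at (695,100). Things it could be mistaken for: the spokes at (510,180) and (620,260), and the silver knob at (720,305). The black sleeve is the match. Next I'll get precise geometry and find out what the balls and the arm are.

```bash
python3 - <<'E'
from h import *
from scipy.optimize import least_squares as ls
ims={n:get_image(n) for n in("top","scene","wrist")}
s=sense()
for n in("top","scene"):
    im=ims[n]; print(n,"tcp px",proj(im,s["position"]),"base",proj(im,[[0,0,0],[0,0,.3]]).round(), "campos",(-cv2.Rodrigues(np.array(im["rvec"]))[0].T@np.array(im["tvec"]).ravel()).round(2))
save("wrist.png",ims["wrist"]["frame"])
def sph(Q):
    Q=Q[~np.isnan(Q[:,0])]
    r=ls(lambda p:np.linalg.norm(Q-p[:3],axis=1)-p[3],[*Q.mean(0),.15],loss="soft_l1",f_scale=.005);print(r.x.round(3),r.cost,Q.min(0).round(2),Q.max(0).round(2))
A=cloud(ims["top"]);B=cloud(ims["scene"])
sph(A[230:380,240:420].reshape(-1,3)[::7]);sph(A[130:300,440:550].reshape(-1,3)[::7])
sph(B[5:90,210:340].reshape(-1,3)[::3]);sph(B[5:50,30:150].reshape(-1,3)[::3])
# wheel & grip
def wheel(Q,rgb):
    q=Q[abs(Q[:,2]-.103)<.006]
    f=lambda p:np.hypot(q[:,0]-p[0],q[:,1]-p[1])-.065
    c=ls(f,[.575,.093],loss="cauchy",f_scale=.003).x
    g=Q[(Q[:,2]>.113)&(Q[:,2]<.135)];d=g[:,:2]-c;r=np.hypot(*d.T);k=(r<.055);d=d[k];
    u=np.linalg.svd(d-d.mean(0),full_matrices=0)[2][0]; u*=np.sign(u@d.mean(0))
    print("wheel",c.round(4),"grip ang via svd",np.degrees(np.arctan2(u[1],u[0])),"mean",np.degrees(np.arctan2(*d.mean(0)[::-1])),"n",len(d),"offset",(d.mean(0)).round(4),"zmax",np.percentile(g[:,2],95))
wheel(A[130:225,200:290].reshape(-1,3),0);wheel(B[225:330,290:395].reshape(-1,3),0)
E
```

```text
top tcp px [[-37.60886801 333.09510347]] base [[274. 430.]
 [270. 480.]] campos [ 0.29 -0.02  1.12]
scene tcp px [[595.73640115 122.97893451]] base [[323. 126.]
 [328.  19.]] campos [1.08 0.09 0.73]
[ 0.282 -0.077  0.418  0.171] 0.08077539187597184 [ 0.19 -0.19  0.01] [0.46 0.09 0.94]
[ 0.41  -0.336  0.515  0.151] 0.043082456291721694 [ 0.3  -0.43  0.  ] [ 0.72 -0.2   0.66]
[ 0.275 -0.079  0.416  0.176] 0.0030823697659745804 [ 0.07 -0.16  0.15] [0.45 0.05 0.49]
[ 0.4   -0.333  0.519  0.148] 0.01755899822144337 [-0.78 -1.52 -0.19] [ 0.55 -0.21  0.53]
wheel [0.5745 0.0931] grip ang via svd 142.44489089777787 mean 142.43007643811185 n 151 offset [-0.0225  0.0173] zmax 0.12978063876042
wheel [0.5772 0.0918] grip ang via svd 141.12952845649374 mean 141.30141209879307 n 237 offset [-0.0218  0.0175] zmax 0.12769042847877438
```

View pics/wrist.png

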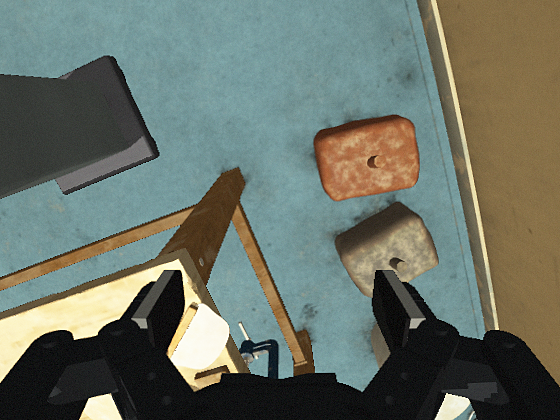

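The wrist view shows only the floor and table edge. The balls are fixed obstacles: white at (0.28,-0.08,0.42) with r 0.17, pink farther right. From the fit, the wheel centre is about (0.576,0.0925) and the grip angle about 142°. I'm moving above the grip now.

Emit:
servo_tool(commands=[[[2.0,-3.0,0,0,0,-0.03,4],[2.1,-3.0,0,0,0,-0.03,4],[2.1,-3.0,0,0,0,-0.03,4],[2.1,-3.0,0,0,0,-0.03,4],[2.1,-3.0,0,0,0,-0.03,4],[2.1,-3.0,0,0,0,-0.03,4],[2.1,-3.0,0,0,0,-0.03,4],[2.1,-3.0,0,0,0,-0.03,4],[2.1,-3.0,0,0,0,-0.03,4],[2.1,-3.0,0,0,0,-0.037,4]]])

```text
t: 1.5
position: [0.4279, 0.2846, 0.2314]
ee_rot: [-90.0, -0.0, -38.1]
contact_force: [-0.0, 0.5, 0.1]
finger_gap: 0.04
```

Emit:
servo_tool(commands=[[[2.2,-3.0,-0.5,0,0,0,4],[2.2,-3.0,-0.5,0,0,0,4],[2.2,-3.0,-0.5,0,0,0,4],[2.2,-3.0,-0.5,0,0,0,4],[2.2,-3.0,-0.5,0,0,0,4],[2.0,-2.7,-0.5,0,0,0,4],[0,0,0,0,0,0,4],[0,0,0,0,0,0,4]]])

```text
t: 2.5
position: [0.557, 0.1092, 0.2012]
ee_rot: [-90.0, 0.0, -38.0]
contact_force: [-0.3, 0.8, -0.0]
finger_gap: 0.0397
```

```bash
cat > w.py <<'E'
from h import *
s=sense();print(s["position"].round(4),s["ee_rot"].round(2),s["joint_pos"].round(1),s["contact_force"].round(2),s["finger_gap"])
im=get_image("wrist");save("w1.png",im["frame"]);P=cloud(im)
b=get_image("scene");save("s1.png",b["frame"])
Q=P.reshape(-1,3);Q=Q[~np.isnan(Q[:,0])]
c0=np.array([.5758,.0925]);Q=Q[np.hypot(*(Q[:,:2]-c0).T)<.09]
from scipy.optimize import least_squares as ls
q=Q[abs(Q[:,2]-.103)<.005]
c=ls(lambda p:np.hypot(q[:,0]-p[0],q[:,1]-p[1])-.065,c0,loss="cauchy",f_scale=.003).x
g=Q[(Q[:,2]>.113)&(Q[:,2]<.135)];d=g[:,:2]-c;d=d[np.hypot(*d.T)<.05]
u=np.linalg.svd(d-d.mean(0),full_matrices=0)[2][0]; u*=np.sign(u@d.mean(0))
print("n",len(q),"wheel",c.round(4),"grip",np.degrees(np.arctan2(u[1],u[0])),np.degrees(np.arctan2(*d.mean(0)[::-1])),len(d),np.percentile(g[:,2],[50,95]),d.mean(0))
E
python3 w.py
```

```text
[0.557  0.1092 0.2012] [-9.000e+01  4.000e-02 -3.803e+01] [-29.   21.4  17.  101.6  -7.2  58.1  42.7] [-0.3   0.8  -0.04] 0.03971381935932817
n 7205 wheel [0.5714 0.0932] grip 142.3578653916134 141.57354709258823 1348 [0.12384578 0.12640537] [-0.02230258  0.01769358]
```

View pics/w1.png

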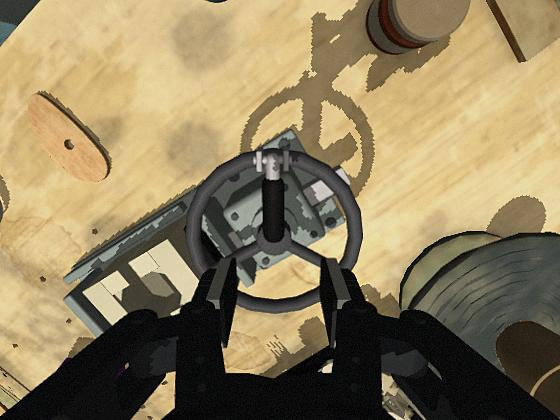

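Emit:
servo_tool(commands=[[[-0.33,-0.1,-1.5,0,0,0,4],[0,0,-1.5,0,0,0,4],[0,0,-1.5,0,0,0,4],[0,0,-1.5,0,0,0,4],[0,0,-0.6,0,0,0,4],[0,0,0,0,0,0,4],[0,0,0,0,0,0,4]]])

```text
t: 3.48
position: [0.5544, 0.1077, 0.1358]
ee_rot: [-90.0, -0.0, -38.0]
contact_force: [-0.4, -0.5, -0.9]
finger_gap: 0.0399
```

```bash
cat >> w.py <<'E'
t=np.array([.616,.788]);p=s["position"][:2]
print("lat tcp-grip mm",1e3*(p-(c+d.mean(0)))@t)
R=P[...,2]
# fingers' inner edges: lateral coords of near points
h,w=P.shape[:2]
for zz in(.14,.15,.16):
    m=abs(P[...,2]-zz)<.004; L=((P[...,:2]-p)@t)[m]*1e3
    print(zz,m.sum(),[x.round(1) for x in(np.percentile(L[L<0],[50,97,99]),np.percentile(L[L>0],[1,3,50]))] if m.sum()>50 else "")
E
python3 w.py
```

```text
[0.5544 0.1077 0.1358] [-8.996e+01 -3.000e-02 -3.804e+01] [-28.   25.3  15.9 106.2  -8.8  49.6  44.1] [-0.45 -0.49 -0.94] 0.03989300020997032
n 10911 wheel [0.5712 0.0934] grip 142.23632074944163 142.44075014044128 2292 [0.12372778 0.12615443] [-0.02304285  0.01771929]
lat tcp-grip mm 1.1391269870790877
0.14 239 [array([-20.2, -20. , -20. ]), array([19.4, 19.5, 19.6])]
0.15 754 [array([-23.4, -20. , -20. ]), array([19.4, 19.5, 22.5])]
0.16 906 [array([-23.5, -20.1, -20. ]), array([19.5, 19.5, 22.8])]
```

View pics/w1.png

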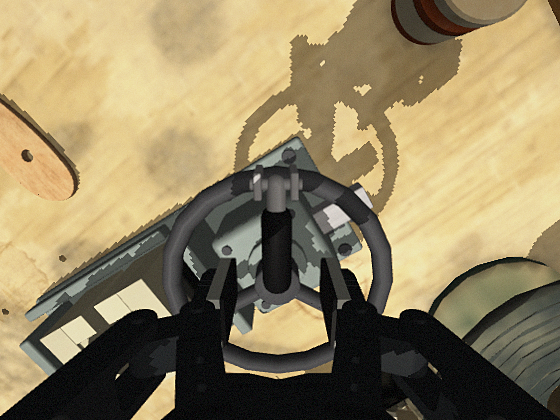

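Emit:
servo_tool(commands=[[[-0.21,0.05,-1.0,0,0,0,4],[0,0,-1.0,0,0,0,4],[0,0,-0.9,0,0,0,4],[0,0,0,0,0,0,4],[0,0,0,0,0,0,2.6],[0,0,0,0,0,0,1.9],[0,0,0,0,0,0,1.4],[0,0,0,0,0,0,1.0],[0,0,0,0,0,0,1.0],[0,0,0,0,0,0,1.0]]])

```text
t: 4.82
position: [0.5523, 0.1082, 0.1067]
ee_rot: [-90.0, -0.0, -38.0]
contact_force: [-1.0, 0.0, 6.0]
finger_gap: 0.014
```

Emit:
servo_tool(commands=[[[-0.04,0.03,0.61,0,0,0,1],[-0.11,0.09,0.6,0,0,0,1],[-0.18,0.14,0.57,0,0,0,1],[-0.25,0.2,0.52,0,0,0,1],[-0.31,0.25,0.46,0,0,0,1],[-0.37,0.29,0.4,0,0,0,1],[-0.41,0.32,0.32,0,0,0,1],[-0.45,0.35,0.23,0,0,0,1],[-0.47,0.37,0.14,0,0,0,1],[-0.48,0.38,0.05,0,0,0,1]]])

```text
t: 6.08
position: [0.5233, 0.1307, 0.1457]
ee_rot: [-89.9, -0.2, -38.1]
contact_force: [9.6, -5.3, -2.4]
finger_gap: 0.0127
```

Emit:
servo_tool(commands=[[[-0.12,0.09,0,0,0,0,1],[-0.12,0.09,0,0,0,0,1],[0,0,0,0,0,0,1]]])

```text
t: 6.45
position: [0.5213, 0.1323, 0.146]
ee_rot: [-89.9, -0.3, -38.1]
contact_force: [7.9, -5.8, -2.9]
finger_gap: 0.0123
```

```bash
cat > s.py <<'E'
from h import *
import sys
s=sense();print(s["position"].round(4),s["ee_rot"].round(2),s["contact_force"].round(2),s["moment"].round(2),s["finger_gap"])
a=get_image("wrist")["frame"];b=get_image("scene")["frame"]
b=cv2.resize(b[205:345,195:405],(600,400),interpolation=3)
save(sys.argv[1],np.hstack([cv2.resize(b,(480,320)),cv2.resize(a[:, :],(320,240)).copy() if 0 else cv2.copyMakeBorder(cv2.resize(a,(320,240)),0,80,0,0,0)]))
E
python3 s.py s2.png
```

```text
[0.5213 0.1323 0.146 ] [-89.91  -0.26 -38.15] [ 7.9  -5.75 -2.86] [-1.3  -2.01  0.  ] 0.012294211500456606
```

View pics/s2.png

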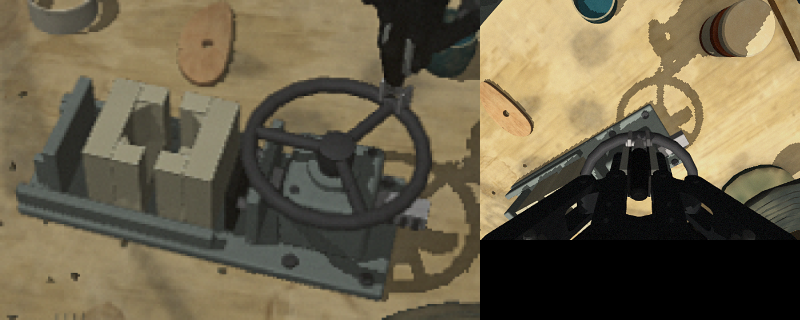

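Emit:
servo_tool(commands=[[[-0.12,0.09,0,0,0,0,1],[-0.12,0.09,0,0,0,0,1],[0,0,0,0,0,0,1]]])

```text
t: 6.92
position: [0.5193, 0.1337, 0.1462]
ee_rot: [-89.9, -0.3, -38.2]
contact_force: [8.7, -6.3, 0.6]
finger_gap: 0.0126
```

```bash
python3 - <<'E'
from h import *
a=get_image("wrist");s=sense();print(s["position"],s["contact_force"],s["moment"])
save("w2.png",cv2.resize(a["frame"][220:420,190:370],None,fx=3.3,fy=3,interpolation=3))
P=cloud(a);m=(P[...,2]>.12)&(P[...,2]<.185)&(np.linalg.norm(P[...,:2]-[.522,.133],axis=2)<.02)&(a["frame"].max(2)<60)
v,u=np.nonzero(m)
for z in np.arange(.12,.19,.008):
    k=m&(abs(P[...,2]-z)<.004)
    if k.sum()>5: print(round(z,3),k.sum(),np.median(P[k],0).round(4))
E
```

```text
[0.51927714 0.13372778 0.14626005] [ 8.36692934 -6.42578541 -0.65588808] [-1.64693151 -2.10866837  0.0110605 ]
0.12 75 [0.5199 0.1342 0.1221]
0.128 48 [0.5187 0.1313 0.1266]
0.136 180 [0.5191 0.1341 0.1373]
0.144 278 [0.52   0.1327 0.1441]
0.152 548 [0.5204 0.1332 0.1531]
0.16 781 [0.5219 0.1327 0.16  ]
0.168 934 [0.5227 0.1319 0.1682]
0.176 1333 [0.5255 0.1287 0.1759]
0.184 627 [0.5164 0.1348 0.1833]
```

View pics/w2.png

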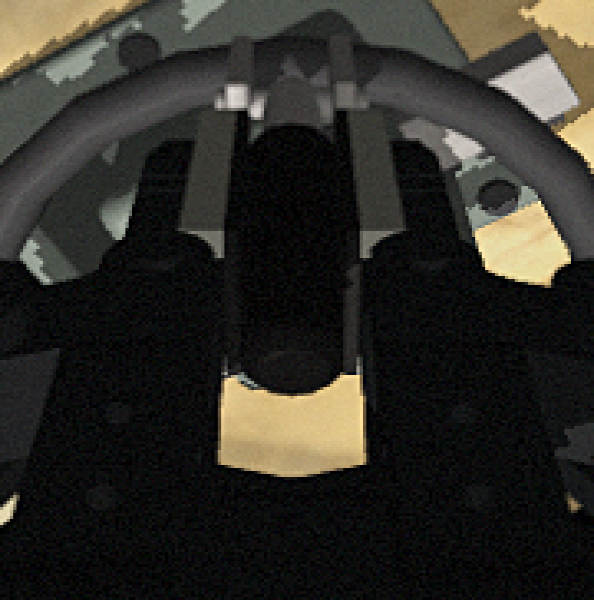

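The grip is held between the pads but leans inward about 5–7°, because the flat pads resist its pivoting. I'll regrip with the jaws opening radially, so that closing them squares the grip upright.

Emit:
servo_tool(commands=[[[0,0,0,0,0,0,2.5],[0.18,-0.17,0,0,0,0,4.5],[0.19,-0.18,0,0,0,0,4.5],[0,0,0,0,0,0,4.5],[0,0,0,0,0,-0.17,4.5],[0,0,0,0,0,-0.175,4.5],[0,0,0,0,0,-0.175,4.5],[0,0,0,0,0,-0.175,4.5],[0,0,0,0,0,-0.175,4.5],[0,0,0,0,0,-0.175,4.5]]])

```text
t: 8.22
position: [0.52, 0.1326, 0.1453]
ee_rot: [-90.0, 0.0, -98.2]
contact_force: [0.1, -0.2, -0.6]
finger_gap: 0.0448
```

Emit:
servo_tool(commands=[[[0,0,0,0,0,-0.175,4.5],[0,0,0,0,0,-0.175,4.5],[0,0,0,0,0,-0.175,4.5],[0,0,0,0,0,0,4.5],[0,0,0,0,0,0,4.5]]])

```text
t: 8.85
position: [0.52, 0.1326, 0.1453]
ee_rot: [-90.0, -0.0, -127.8]
contact_force: [-0.7, 0.0, -0.3]
finger_gap: 0.0451
```

```bash
python3 - <<'E'
from h import *
a=get_image("wrist");s=sense();print(s["position"],s["ee_rot"],s["contact_force"],s["joint_pos"].round(1))
P=cloud(a);o=np.array([-.788,.616]);t=np.array([.616,.788])
D=P[...,:2]-s["position"][:2];r=D@o;l=D@t
for z in np.arange(.12,.186,.006):
    k=(abs(P[...,2]-z)<.003)&(abs(l)<.012)&(abs(r)<.017)
    if k.sum()>5: print(round(z,3),k.sum(),"rad",np.percentile(r[k],[3,50,97]).round(4),"lat",np.percentile(l[k],[3,50,97]).round(4))
save("w3.png",np.hstack([a["frame"][200:420,150:400],get_image("scene")["frame"][150:370,200:420]]))
E
```

```text
[0.52006209 0.13248759 0.14532671] [-9.00048669e+01  8.89250030e-04 -1.27801564e+02] [ 0.34033232  0.17416801 -0.42277106] [-48.6  25.3  39.2 110.8 -20.4  50.9 -36.8]
0.12 200 rad [-0.0076 -0.0005  0.0044] lat [-0.007   0.0103  0.0118]
0.126 247 rad [-0.0078 -0.0005  0.0043] lat [-0.009   0.0082  0.011 ]
0.132 23 rad [-0.0119 -0.0046 -0.0003] lat [0.0045 0.007  0.0082]
0.138 160 rad [-0.0121 -0.0039  0.001 ] lat [0.0002 0.0072 0.0085]
0.144 176 rad [-0.0133 -0.0043  0.    ] lat [0.0004 0.0072 0.0086]
0.15 231 rad [-0.0147 -0.0055 -0.0008] lat [0.0007 0.007  0.0085]
0.156 237 rad [-0.0157 -0.0066 -0.0022] lat [0.0005 0.0071 0.0085]
0.162 279 rad [-0.0157 -0.0078 -0.0035] lat [0.0003 0.0071 0.0086]
0.168 299 rad [-0.0164 -0.0093 -0.0047] lat [-0.      0.0073  0.0086]
0.174 650 rad [-0.0167 -0.0118 -0.0064] lat [-0.0043  0.0042  0.008 ]
0.18 212 rad [-0.0156 -0.0121 -0.009 ] lat [-0.0036  0.0009  0.0052]
```

View pics/w3.png

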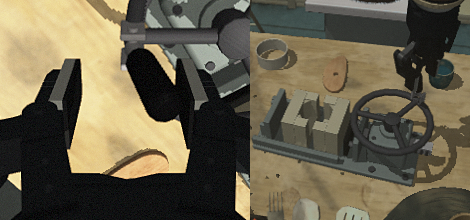

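The grip leans inward about 11°. The clevis sits within 1 mm of the TCP, between the radial jaws. Closing now squares it up.

Emit:
servo_tool(commands=[[[0,0,0,0,0,0,3.5],[0,0,0,0,0,0,2.8],[0,0,0,0,0,0,2.4],[0,0,0,0,0,0,2.0],[0,0,0,0,0,0,1.7],[0,0,0,0,0,0,1.4],[0,0,0,0,0,0,1.0],[0,0,0,0,0,0,1.0],[0,0,0,0,0,0,1.0]]])

```text
t: 10.07
position: [0.5218, 0.1314, 0.1459]
ee_rot: [-89.8, 0.1, -128.0]
contact_force: [6.1, -4.0, 2.9]
finger_gap: 0.0141
```

```bash
python3 - <<'E'
from h import *
a=get_image("wrist");s=sense();print(s["position"],s["ee_rot"],s["contact_force"],s["moment"],s["finger_gap"])
P=cloud(a);o=np.array([-.788,.616]);t=np.array([.616,.788])
D=P[...,:2]-s["position"][:2];r=D@o;l=D@t
for z in np.arange(.12,.186,.006):
    k=(abs(P[...,2]-z)<.003)&(abs(l)<.012)&(abs(r)<.007)
    if k.sum()>5: print(round(z,3),k.sum(),"rad",np.percentile(r[k],[3,50,97]).round(4),"lat",np.percentile(l[k],[3,50,97]).round(4))
# gaps along press: mould tops from scene
B=cloud(get_image("scene"));Q=B.reshape(-1,3)
q=Q[(abs(Q[:,2]-.082)<.004)&(Q[:,1]<.03)&(Q[:,1]>-.2)&(Q[:,0]>.45)&(Q[:,0]<.65)]
c,wh,an=cv2.minAreaRect((q[:,:2]*1000).astype(np.float32));print(c,wh,an)
u=np.linalg.svd(q[:,:2]-q[:,:2].mean(0),full_matrices=0)[2][0];u*=np.sign(u[1]);print("press y",u)
w=np.array([.5735,.093]);n=np.array([-u[1],u[0]])
k=(Q[:,2]>.03)&(Q[:,2]<.1)&(abs((Q[:,:2]-w)@n)<.05);y=(Q[:,:2]-w)@u
h,e=np.histogram(y[(abs(Q[:,2]-.082)<.004)&(abs((Q[:,:2]-w)@n)<.05)],np.arange(-.26,-.02,.004));print(list(zip((e[:-1]*1e3).round().astype(int),h)))
h,e=np.histogram(y[k],np.arange(-.26,-.02,.004));print(list(zip((e[:-1]*1e3).round().astype(int),h)))
E
```

```text
[0.52172491 0.13142293 0.14590099] [-8.98247961e+01  7.00534123e-02 -1.28044234e+02] [ 5.22276616 -5.9754992   2.53370419] [-1.14604871 -1.3287653   0.02180253] 0.014336927541401132
0.12 155 rad [-0.0057  0.0004  0.0061] lat [0.0024 0.0106 0.0117]
0.126 200 rad [-0.0056 -0.0002  0.0058] lat [0.0032 0.0087 0.0109]
0.132 11 rad [-0.004   0.0009  0.0034] lat [0.0061 0.007  0.0077]
0.138 132 rad [-0.0063 -0.0001  0.0065] lat [0.0037 0.0071 0.0083]
0.144 149 rad [-0.0062  0.0004  0.0065] lat [0.0041 0.007  0.0083]
0.15 183 rad [-0.0065 -0.0005  0.0065] lat [0.0043 0.0072 0.0106]
0.156 206 rad [-0.0066 -0.0002  0.0067] lat [0.004  0.0072 0.01  ]
0.162 226 rad [-0.0065 -0.0004  0.0066] lat [0.004  0.0073 0.0106]
0.168 264 rad [-0.0067 -0.0008  0.0064] lat [0.0039 0.0072 0.0108]
0.174 551 rad [-0.0065 -0.0003  0.0066] lat [-0.0058  0.0055  0.0084]
0.18 648 rad [-0.0067 -0.0003  0.0052] lat [-0.0048  0.001   0.0081]
(559.0302124023438, -43.76929473876953) (104.15306091308594, 82.79469299316406) 83.64122009277344
press y [0.12493225 0.99216528]
[(np.int64(-260), np.int64(0)), (np.int64(-256), 
[... 2966 characters left out ...]
4(95)), (np.int64(-112), np.int64(101)), (np.int64(-108), np.int64(120)), (np.int64(-104), np.int64(120)), (np.int64(-100), np.int64(122)), (np.int64(-96), np.int64(133)), (np.int64(-92), np.int64(117)), (np.int64(-88), np.int64(295)), (np.int64(-84), np.int64(0)), (np.int64(-80), np.int64(8)), (np.int64(-76), np.int64(60)), (np.int64(-72), np.int64(117)), (np.int64(-68), np.int64(22)), (np.int64(-64), np.int64(13)), (np.int64(-60), np.int64(45)), (np.int64(-56), np.int64(88)), (np.int64(-52), np.int64(152)), (np.int64(-48), np.int64(21)), (np.int64(-44), np.int64(23)), (np.int64(-40), np.int64(19)), (np.int64(-36), np.int64(57)), (np.int64(-32), np.int64(72)), (np.int64(-28), np.int64(69))]
```

The grip is now upright: its radial offset stays within 1 mm of 0 at every height, and it bears on its stop. The gaps along the press add up to about 35 mm, so about 3.5 rad to closing. Now I'll plan the crank increments.

```bash
cat > inc.py <<'E'
import numpy as np,sys
R,a0,st,n=float(sys.argv[1]),float(sys.argv[2]),float(sys.argv[3]),int(sys.argv[4])
a=a0-st*np.arange(n+1);p=R*np.c_[np.cos(a),np.sin(a)];d=np.diff(p,axis=0).round(2)
for i in range(0,n,10): print("from %.2f"%a[i],", ".join("[%g, %g, 0, 0, 0, 0, 1]"%tuple(x) for x in d[i:i+10]))
E
python3 inc.py 6.65 2.48 .1 40
```

```text
from 2.48 [0.43, 0.5, 0, 0, 0, 0, 1], [0.48, 0.46, 0, 0, 0, 0, 1], [0.53, 0.41, 0, 0, 0, 0, 1], [0.56, 0.35, 0, 0, 0, 0, 1], [0.6, 0.29, 0, 0, 0, 0, 1], [0.62, 0.23, 0, 0, 0, 0, 1], [0.64, 0.17, 0, 0, 0, 0, 1], [0.66, 0.11, 0, 0, 0, 0, 1], [0.66, 0.04, 0, 0, 0, 0, 1], [0.66, -0.03, 0, 0, 0, 0, 1]
from 1.48 [0.66, -0.09, 0, 0, 0, 0, 1], [0.65, -0.16, 0, 0, 0, 0, 1], [0.63, -0.22, 0, 0, 0, 0, 1], [0.6, -0.28, 0, 0, 0, 0, 1], [0.57, -0.34, 0, 0, 0, 0, 1], [0.53, -0.4, 0, 0, 0, 0, 1], [0.49, -0.45, 0, 0, 0, 0, 1], [0.44, -0.5, 0, 0, 0, 0, 1], [0.39, -0.54, 0, 0, 0, 0, 1], [0.34, -0.57, 0, 0, 0, 0, 1]
from 0.48 [0.28, -0.6, 0, 0, 0, 0, 1], [0.22, -0.63, 0, 0, 0, 0, 1], [0.15, -0.65, 0, 0, 0, 0, 1], [0.09, -0.66, 0, 0, 0, 0, 1], [0.02, -0.66, 0, 0, 0, 0, 1], [-0.05, -0.66, 0, 0, 0, 0, 1], [-0.11, -0.66, 0, 0, 0, 0, 1], [-0.18, -0.64, 0, 0, 0, 0, 1], [-0.24, -0.62, 0, 0, 0, 0, 1], [-0.3, -0.59, 0, 0, 0, 0, 1]
from -0.52 [-0.36, -0.56, 0, 0, 0, 0, 1], [-0.41, -0.52, 0, 0, 0, 0, 1], [-0.46, -0.48, 0, 0, 0, 0, 1], [-0.51, -0.43, 0, 0, 0, 0, 1], [-0.55, -0.38, 0, 0, 0, 0, 1], [-0.58, -0.32, 0, 0, 0, 0, 1], [-0.61, -0.26, 0, 0, 0, 0, 1], [-0.63, -0.2, 0, 0, 0, 0, 1], [-0.65, -0.13, 0, 0, 0, 0, 1], [-0.66, -0.07, 0, 0, 0, 0, 1]
```

Emit:
servo_tool(commands=[[[0.43,0.5,0,0,0,0,1],[0.48,0.46,0,0,0,0,1],[0.53,0.41,0,0,0,0,1],[0.56,0.35,0,0,0,0,1],[0.6,0.29,0,0,0,0,1]]])

```text
t: 10.8
position: [0.5458, 0.1508, 0.1457]
ee_rot: [-90.0, -0.1, -128.1]
contact_force: [-2.9, -7.4, 11.8]
finger_gap: 0.0139
```

Emit:
servo_tool(commands=[[[0.62,0.23,0,0,0,0,1],[0.64,0.17,0,0,0,0,1],[0.66,0.11,0,0,0,0,1],[0.66,0.04,0,0,0,0,1],[0.66,-0.03,0,0,0,0,1]]])

```text
t: 11.42
position: [0.5774, 0.1569, 0.1457]
ee_rot: [-90.1, -0.1, -128.0]
contact_force: [-6.6, -3.7, 13.8]
finger_gap: 0.0142
```

Emit:
servo_tool(commands=[[[0.66,-0.09,0.1,0,0,0,1],[0.65,-0.16,0.1,0,0,0,1],[0.63,-0.22,0.1,0,0,0,1],[0.6,-0.28,0,0,0,0,1],[0.57,-0.34,0,0,0,0,1]]])

```text
t: 12.05
position: [0.6059, 0.1481, 0.1461]
ee_rot: [-90.4, -0.3, -127.9]
contact_force: [-6.1, 1.5, -3.7]
finger_gap: 0.0139
```

Emit:
servo_tool(commands=[[[0.53,-0.4,0,0,0,0,1],[0.49,-0.45,0,0,0,0,1],[0.44,-0.5,0,0,0,0,1],[0.39,-0.54,0,0,0,0,1],[0.34,-0.57,0,0,0,0,1]]])

```text
t: 12.68
position: [0.6289, 0.1255, 0.1462]
ee_rot: [-90.4, -0.1, -127.8]
contact_force: [-1.5, 7.0, -7.5]
finger_gap: 0.0145
```

Emit:
servo_tool(commands=[[[0.36,-0.64,-0.1,0,0,0,1],[0.29,-0.67,0,0,0,0,1],[0.22,-0.69,0,0,0,0,1],[0.09,-0.66,0,0,0,0,1],[0.02,-0.66,0,0,0,0,1]]])

```text
t: 13.3
position: [0.6388, 0.0922, 0.146]
ee_rot: [-90.4, -0.0, -127.8]
contact_force: [-5.5, 5.6, 1.3]
finger_gap: 0.0139
```

Emit:
servo_tool(commands=[[[-0.05,-0.66,0,0,0,0,1],[-0.11,-0.66,0,0,0,0,1],[-0.18,-0.64,0,0,0,0,1],[-0.24,-0.62,0,0,0,0,1],[-0.3,-0.59,0,0,0,0,1]]])

```text
t: 13.92
position: [0.631, 0.0608, 0.1461]
ee_rot: [-90.3, 0.0, -127.8]
contact_force: [-0.3, 7.3, -2.5]
finger_gap: 0.0139
```

```bash
python3 inc.py 6.65 -0.52 .05 30; python3 - <<'E'
from h import *
B=cloud(get_image("scene"));Q=B.reshape(-1,3);u=np.array([.125,.992]);w=np.array([.5735,.093]);n=np.array([-u[1],u[0]])
y=(Q[:,:2]-w)@u;k=(Q[:,2]>.03)&(Q[:,2]<.1)&(abs((Q[:,:2]-w)@n)<.05)
h,e=np.histogram(y[k],np.arange(-.226,-.05,.002));print(" ".join(f"{int(round(a*1e3))}:{b}" for a,b in zip(e,h)))
E
```

```text
from -0.52 [-0.17, -0.28, 0, 0, 0, 0, 1], [-0.19, -0.28, 0, 0, 0, 0, 1], [-0.2, -0.27, 0, 0, 0, 0, 1], [-0.21, -0.26, 0, 0, 0, 0, 1], [-0.23, -0.24, 0, 0, 0, 0, 1], [-0.24, -0.23, 0, 0, 0, 0, 1], [-0.25, -0.22, 0, 0, 0, 0, 1], [-0.26, -0.21, 0, 0, 0, 0, 1], [-0.27, -0.19, 0, 0, 0, 0, 1], [-0.28, -0.18, 0, 0, 0, 0, 1]
from -1.02 [-0.29, -0.17, 0, 0, 0, 0, 1], [-0.3, -0.15, 0, 0, 0, 0, 1], [-0.3, -0.14, 0, 0, 0, 0, 1], [-0.31, -0.12, 0, 0, 0, 0, 1], [-0.31, -0.11, 0, 0, 0, 0, 1], [-0.32, -0.09, 0, 0, 0, 0, 1], [-0.32, -0.07, 0, 0, 0, 0, 1], [-0.33, -0.06, 0, 0, 0, 0, 1], [-0.33, -0.04, 0, 0, 0, 0, 1], [-0.33, -0.03, 0, 0, 0, 0, 1]
from -1.52 [-0.33, -0.01, 0, 0, 0, 0, 1], [-0.33, 0.01, 0, 0, 0, 0, 1], [-0.33, 0.02, 0, 0, 0, 0, 1], [-0.33, 0.04, 0, 0, 0, 0, 1], [-0.33, 0.06, 0, 0, 0, 0, 1], [-0.32, 0.07, 0, 0, 0, 0, 1], [-0.32, 0.09, 0, 0, 0, 0, 1], [-0.32, 0.11, 0, 0, 0, 0, 1], [-0.31, 0.12, 0, 0, 0, 0, 1], [-0.3, 0.14, 0, 0, 0, 0, 1]
-226:0 -224:0 -222:25 -220:50 -218:58 -216:48 -214:60 -212:161 -210:136 -208:0 -206:0 -204:1 -202:0 -200:0 -198:2 -196:18 -194:51 -192:58 -190:61 -188:57 -186:51 -184:60 -182:52 -180:61 -178:55 -176:62 -174:123 -172:65 -170:66 -168:62 -166:66 -164:66 -162:58 -160:57 -158:55 -156:61 -154:52 -152:59 -150:60 -148:57 -146:57 -144:48 -142:54 -140:43 -138:45 -136:48 -134:47 -132:47 -130:46 -128:67 -126:56 -124:63 -122:59 -120:57 -118:65 -116:56 -114:63 -112:60 -110:62 -108:78 -106:89 -104:41 -102:45 -100:79 -98:98 -96:14 -94:7 -92:1 -90:5 -88:34 -86:44 -84:41 -82:41 -80:119 -78:30 -76:14 -74:13 -72:5 -70:10 -68:9 -66:7 -64:4 -62:2 -60:1 -58:1 -56:0 -54:1
```

Halves are together and moving. About 12 mm remains to the back stop, so roughly 1.2 rad more before closing.

Emit:
servo_tool(commands=[[[-0.36,-0.56,0,0,0,0,1],[-0.41,-0.52,0,0,0,0,1],[-0.46,-0.48,0,0,0,0,1],[-0.51,-0.43,0,0,0,0,1],[-0.55,-0.38,0,0,0,0,1]]])

```text
t: 14.6
position: [0.6088, 0.0367, 0.1461]
ee_rot: [-90.2, 0.1, -127.8]
contact_force: [3.5, 6.6, -5.6]
finger_gap: 0.0142
```

Emit:
servo_tool(commands=[[[-0.29,-0.17,0,0,0,0,1],[-0.3,-0.15,0,0,0,0,1],[-0.3,-0.14,0,0,0,0,1],[-0.31,-0.12,0,0,0,0,1],[-0.31,-0.11,0,0,0,0,1]]])

```text
t: 15.22
position: [0.594, 0.0296, 0.1461]
ee_rot: [-90.2, 0.1, -127.8]
contact_force: [4.1, 5.7, -7.8]
finger_gap: 0.0144
```

Emit:
servo_tool(commands=[[[-0.32,-0.09,-0.03,0,0,0,1],[-0.32,-0.07,-0.03,0,0,0,1],[-0.33,-0.06,-0.03,0,0,0,1],[-0.33,-0.04,0,0,0,0,1],[-0.33,-0.03,0,0,0,0,1]]])

```text
t: 15.85
position: [0.5787, 0.0265, 0.146]
ee_rot: [-90.0, 0.1, -127.9]
contact_force: [5.4, 4.8, -3.5]
finger_gap: 0.0141
```

Emit:
servo_tool(commands=[[[-0.33,-0.01,0,0,0,0,1],[-0.33,0.01,0,0,0,0,1],[-0.33,0.02,0,0,0,0,1]]])

```text
t: 16.23
position: [0.569, 0.0265, 0.1461]
ee_rot: [-90.0, 0.1, -127.9]
contact_force: [5.6, 4.3, -4.9]
finger_gap: 0.0139
```

```bash
python3 inc.py 6.65 -1.67 .05 20; cat > g.py <<'E'
from h import *
s=sense();print(s["position"].round(4),s["contact_force"].round(2))
B=cloud(get_image("scene"));Q=B.reshape(-1,3);u=np.array([.125,.992]);w=np.array([.5735,.093]);n=np.array([-u[1],u[0]])
y=(Q[:,:2]-w)@u;k=(Q[:,2]>.03)&(Q[:,2]<.1)&(abs((Q[:,:2]-w)@n)<.05)
h,e=np.histogram(y[k],np.arange(-.226,-.05,.001));print(" ".join(f"{int(round(a*1e3))}:{b}" for a,b in zip(e,h) if a<-.19 or a>-.13))
E
python3 g.py
```

```text
from -1.67 [-0.33, 0.04, 0, 0, 0, 0, 1], [-0.33, 0.06, 0, 0, 0, 0, 1], [-0.32, 0.07, 0, 0, 0, 0, 1], [-0.32, 0.09, 0, 0, 0, 0, 1], [-0.32, 0.11, 0, 0, 0, 0, 1], [-0.31, 0.12, 0, 0, 0, 0, 1], [-0.3, 0.14, 0, 0, 0, 0, 1], [-0.3, 0.15, 0, 0, 0, 0, 1], [-0.29, 0.17, 0, 0, 0, 0, 1], [-0.28, 0.18, 0, 0, 0, 0, 1]
from -2.17 [-0.27, 0.19, 0, 0, 0, 0, 1], [-0.26, 0.21, 0, 0, 0, 0, 1], [-0.25, 0.22, 0, 0, 0, 0, 1], [-0.24, 0.23, 0, 0, 0, 0, 1], [-0.23, 0.24, 0, 0, 0, 0, 1], [-0.21, 0.26, 0, 0, 0, 0, 1], [-0.2, 0.27, 0, 0, 0, 0, 1], [-0.19, 0.28, 0, 0, 0, 0, 1], [-0.17, 0.28, 0, 0, 0, 0, 1], [-0.16, 0.29, 0, 0, 0, 0, 1]
[0.569  0.0265 0.1461] [ 5.59  4.33 -4.89]
-226:0 -225:1 -224:0 -223:0 -222:7 -221:17 -220:26 -219:26 -218:26 -217:29 -216:23 -215:21 -214:30 -213:25 -212:29 -211:40 -210:23 -209:4 -208:1 -207:8 -206:17 -205:24 -204:29 -203:32 -202:23 -201:35 -200:25 -199:23 -198:32 -197:26 -196:27 -195:33 -194:30 -193:28 -192:22 -191:33 -130:34 -129:28 -128:31 -127:33 -126:25 -125:30 -124:31 -123:30 -122:27 -121:30 -120:31 -119:46 -118:97 -117:35 -116:23 -115:26 -114:26 -113:25 -112:27 -111:51 -110:126 -109:22 -108:8 -107:3 -106:6 -105:2 -104:1 -103:0 -102:1 -101:3 -100:21 -99:19 -98:33 -97:26 -96:33 -95:19 -94:42 -93:17 -92:40 -91:106 -90:68 -89:9 -88:9 -87:6 -86:8 -85:6 -84:9 -83:5 -82:6 -81:8 -80:7 -79:8 -78:8 -77:10 -76:5 -75:8 -74:6 -73:3 -72:7 -71:4 -70:6 -69:3 -68:5 -67:7 -66:0 -65:5 -64:0 -63:5 -62:0 -61:3 -60:1 -59:3 -58:3 -57:1 -56:3 -55:3 -54:4 -53:5 -52:3
```

Emit:
servo_tool(commands=[[[-0.33,0.04,0,0,0,0,1],[-0.33,0.06,0,0,0,0,1],[-0.32,0.07,0,0,0,0,1]]])

```text
t: 16.65
position: [0.5593, 0.0279, 0.1461]
ee_rot: [-90.0, 0.1, -127.9]
contact_force: [7.4, 3.9, -6.0]
finger_gap: 0.0143
```

Emit:
servo_tool(commands=[[[-0.32,0.09,0,0,0,0,1],[-0.32,0.11,0,0,0,0,1]]])

```text
t: 16.9
position: [0.553, 0.0297, 0.1461]
ee_rot: [-90.0, 0.1, -127.9]
contact_force: [7.2, 3.3, -5.6]
finger_gap: 0.0142
```

Emit:
servo_tool(commands=[[[-0.31,0.12,0,0,0,0,1],[-0.3,0.14,0,0,0,0,1]]])

```text
t: 17.15
position: [0.5469, 0.0321, 0.1461]
ee_rot: [-90.0, 0.1, -127.9]
contact_force: [7.2, 2.2, -6.2]
finger_gap: 0.0144
```

Emit:
servo_tool(commands=[[[-0.3,0.15,0,0,0,0,1],[-0.29,0.17,0,0,0,0,1]]])

```text
t: 17.4
position: [0.5412, 0.035, 0.1461]
ee_rot: [-89.9, 0.1, -127.9]
contact_force: [10.1, 2.1, -8.6]
finger_gap: 0.0141
```

```bash
python3 g.py
```

```text
[0.5412 0.035  0.1461] [10.11  2.06 -8.62]
-226:0 -225:0 -224:0 -223:0 -222:9 -221:19 -220:22 -219:31 -218:20 -217:30 -216:22 -215:25 -214:12 -213:12 -212:14 -211:17 -210:25 -209:20 -208:33 -207:23 -206:23 -205:32 -204:31 -203:24 -202:27 -201:33 -200:26 -199:27 -198:25 -197:30 -196:30 -195:27 -194:26 -193:31 -192:32 -191:22 -130:33 -129:24 -128:32 -127:29 -126:28 -125:32 -124:31 -123:32 -122:105 -121:37 -120:25 -119:23 -118:28 -117:27 -116:29 -115:34 -114:113 -113:40 -112:7 -111:4 -110:2 -109:4 -108:0 -107:1 -106:0 -105:10 -104:18 -103:28 -102:28 -101:32 -100:29 -99:25 -98:29 -97:28 -96:70 -95:128 -94:18 -93:11 -92:7 -91:10 -90:6 -89:13 -88:10 -87:8 -86:7 -85:8 -84:7 -83:8 -82:9 -81:8 -80:9 -79:6 -78:7 -77:4 -76:9 -75:6 -74:9 -73:2 -72:8 -71:7 -70:2 -69:5 -68:1 -67:3 -66:4 -65:3 -64:3 -63:5 -62:2 -61:0 -60:1 -59:2 -58:1 -57:3 -56:3 -55:2 -54:4 -53:2 -52:3
```

Emit:
servo_tool(commands=[[[-0.25,0.22,0,0,0,0,1],[-0.25,0.23,0,0,0,0,1]]])

```text
t: 17.7
position: [0.536, 0.0384, 0.1461]
ee_rot: [-89.9, 0.0, -128.0]
contact_force: [7.9, -1.6, -7.2]
finger_gap: 0.0144
```

Emit:
servo_tool(commands=[[[-0.26,0.21,0,0,0,0,1],[-0.25,0.22,0,0,0,0,1]]])

```text
t: 17.95
position: [0.5311, 0.0423, 0.1461]
ee_rot: [-89.9, 0.0, -128.0]
contact_force: [9.5, -3.1, -9.3]
finger_gap: 0.0139
```

```bash
python3 g.py | sed 's/-130.*-116/..-116/'
```

```text
[0.5311 0.0423 0.1461] [ 9.54 -3.08 -9.31]
-226:0 -225:0 -224:1 -223:0 -222:7 -221:16 -220:26 -219:26 -218:24 -217:31 -216:26 -215:19 -214:13 -213:11 -212:13 -211:14 -210:24 -209:29 -208:24 -207:29 -206:26 -205:26 -204:33 -203:25 -202:25 -201:29 -200:25 -199:35 -198:30 -197:26 -196:25 -195:22 -194:36 -193:30 -192:26 -191:30 ..-116:28 -115:32 -114:117 -113:22 -112:2 -111:3 -110:1 -109:1 -108:1 -107:4 -106:22 -105:28 -104:27 -103:28 -102:28 -101:30 -100:31 -99:29 -98:58 -97:125 -96:32 -95:10 -94:7 -93:11 -92:7 -91:9 -90:9 -89:8 -88:6 -87:15 -86:2 -85:11 -84:6 -83:10 -82:9 -81:8 -80:7 -79:5 -78:5 -77:11 -76:5 -75:8 -74:9 -73:7 -72:2 -71:7 -70:1 -69:3 -68:5 -67:5 -66:2 -65:3 -64:5 -63:1 -62:2 -61:0 -60:1 -59:3 -58:2 -57:3 -56:2 -55:4 -54:4 -53:4 -52:1
```

Emit:
servo_tool(commands=[[[-0.23,0.24,0,0,0,0,1],[-0.21,0.26,0,0,0,0,1]]])

```text
t: 18.25
position: [0.5266, 0.0466, 0.1461]
ee_rot: [-89.8, -0.0, -128.0]
contact_force: [7.5, -5.3, -8.4]
finger_gap: 0.0141
```

```bash
python3 g.py | sed 's/-130.*-116/..-116/;s/-90:.*//'; python3 -c "
from h import *
print([sense()['contact_force'].round(1) for i in range(3)])"
```

```text
[0.5266 0.0466 0.1461] [ 7.48 -5.32 -8.43]
-226:0 -225:0 -224:0 -223:0 -222:4 -221:23 -220:24 -219:27 -218:27 -217:29 -216:19 -215:26 -214:12 -213:7 -212:13 -211:20 -210:22 -209:24 -208:25 -207:32 -206:24 -205:32 -204:25 -203:24 -202:34 -201:26 -200:27 -199:26 -198:33 -197:26 -196:30 -195:20 -194:31 -193:32 -192:28 -191:24 ..-116:26 -115:34 -114:89 -113:31 -112:0 -111:1 -110:0 -109:1 -108:8 -107:19 -106:26 -105:32 -104:27 -103:30 -102:31 -101:28 -100:30 -99:41 -98:139 -97:34 -96:9 -95:12 -94:7 -93:12 -92:6 -91:10 
[array([ 7.4, -4.7, -6.6]), array([ 7.4, -4.7, -6.6]), array([ 7.4, -4.7, -6.6])]
```

Emit:
servo_tool(commands=[[[-0.22,0.25,0,0,0,0,1],[-0.21,0.27,0,0,0,0,1]]])

```text
t: 18.55
position: [0.5224, 0.0514, 0.1461]
ee_rot: [-89.8, -0.0, -128.0]
contact_force: [9.0, -6.1, -9.5]
finger_gap: 0.0141
```

```bash
python3 g.py | sed 's/-130.*-116/..-116/;s/-90:.*//'
```

```text
[0.5224 0.0514 0.1461] [ 9.01 -6.06 -9.52]
-226:0 -225:0 -224:0 -223:1 -222:8 -221:11 -220:27 -219:35 -218:21 -217:28 -216:27 -215:20 -214:12 -213:12 -212:8 -211:14 -210:28 -209:29 -208:25 -207:31 -206:21 -205:32 -204:24 -203:32 -202:27 -201:26 -200:29 -199:25 -198:32 -197:29 -196:27 -195:26 -194:26 -193:31 -192:30 -191:29 ..-116:19 -115:39 -114:80 -113:25 -112:0 -111:1 -110:1 -109:6 -108:19 -107:30 -106:25 -105:33 -104:26 -103:25 -102:36 -101:28 -100:49 -99:132 -98:37 -97:12 -96:8 -95:13 -94:6 -93:9 -92:8 -91:9
```

The clamp reads as firm: the pad is compressed about 4.2 mm, the tangential force is about 9–10 N against 5.7 N free, and it took about 0.44 rad past closing. I'm easing the load off and releasing.

Emit:
servo_tool(commands=[[[0.07,-0.07,0,0,0,0,1],[0.08,-0.06,0,0,0,0,1],[0,0,0,0,0,0,1]]])

```text
t: 18.98
position: [0.5223, 0.0515, 0.146]
ee_rot: [-90.1, -0.0, -128.0]
contact_force: [1.7, -0.3, -5.5]
finger_gap: 0.0141
```

Emit:
servo_tool(commands=[[[0,0,0,0,0,0,1.6],[0,0,0,0,0,0,1.9],[0,0,0,0,0,0,2.5],[0,0,0,0,0,0,3.5],[0,0,0,0,0,0,4.5],[0,0,0,0,0,0,4.5]]])

```text
t: 19.73
position: [0.5228, 0.0513, 0.1465]
ee_rot: [-90.0, 0.0, -128.0]
contact_force: [-0.4, -0.6, -0.8]
finger_gap: 0.0451
```

Emit:
servo_tool(commands=[[[0,0,0.6,0,0,0,4.5],[0,0,1.2,0,0,0,4.5],[0,0,1.5,0,0,0,4.5],[0,0,1.5,0,0,0,4.5],[0,0,1.5,0,0,0,4.5],[0,0,1.5,0,0,0,4.5],[0,0,1.5,0,0,0,4.5],[0,0,0.7,0,0,0,4.5],[0,0,0,0,0,0,4.5]]])

```text
t: 20.85
position: [0.523, 0.0513, 0.2468]
ee_rot: [-90.0, 0.0, -128.0]
contact_force: [-1.1, 0.1, -1.6]
finger_gap: 0.045
```

```bash
python3 g.py | sed 's/-130.*-116/..-116/;s/-90:.*//'; python3 - <<'E'
from h import *
a=get_image("wrist");b=get_image("scene");print(sense()["contact_force"])
h=np.array([.5224,.0514])
for im in(a,b):
    P=cloud(im)
    for z in np.arange(.124,.186,.008):
        k=(abs(P[...,2]-z)<.004)&(np.linalg.norm(P[...,:2]-h,axis=2)<.02)
        if k.sum()>5: print(round(z,3),k.sum(),((np.median(P[k],0)[:2]-h)*1e3).round(1))
save("fin.png",np.hstack([cv2.resize(b["frame"][150:370,170:430],(440,372)),cv2.resize(a["frame"],(360,270))[:, :].copy() if 0 else cv2.copyMakeBorder(cv2.resize(a["frame"],(360,270)),0,102,0,0,0)]))
E
```

```text
[0.523  0.0513 0.2468] [-1.1   0.1  -1.62]
-226:0 -225:0 -224:0 -223:0 -222:5 -221:22 -220:29 -219:22 -218:28 -217:22 -216:31 -215:19 -214:14 -213:6 -212:13 -211:18 -210:22 -209:30 -208:26 -207:29 -206:22 -205:30 -204:31 -203:27 -202:27 -201:31 -200:25 -199:34 -198:22 -197:25 -196:37 -195:22 -194:32 -193:25 -192:32 -191:28 ..-116:22 -115:34 -114:84 -113:23 -112:1 -111:1 -110:1 -109:5 -108:21 -107:32 -106:26 -105:30 -104:24 -103:33 -102:29 -101:35 -100:53 -99:141 -98:23 -97:12 -96:5 -95:13 -94:5 -93:11 -92:11 -91:5 
[-0.63843182 -0.73491545  0.2435964 ]
0.124 174 [-1.3  4.5]
0.14 57 [4.8 5.7]
0.148 57 [5.  5.2]
0.156 64 [4.3 6. ]
0.164 73 [4.9 5.6]
0.172 142 [3.6 4.7]
0.18 283 [0.3 0.5]
0.124 68 [ 4.  -2.1]
0.132 13 [4.8 0.3]
0.14 29 [6.1 0.2]
0.148 30 [ 6.4 -0.2]
0.156 32 [6.8 1.1]
0.164 27 [6.6 0.8]
0.172 35 [ 6.1 -1.1]
0.18 45 [ 3.1 -0.1]
```

View pics/fin.png

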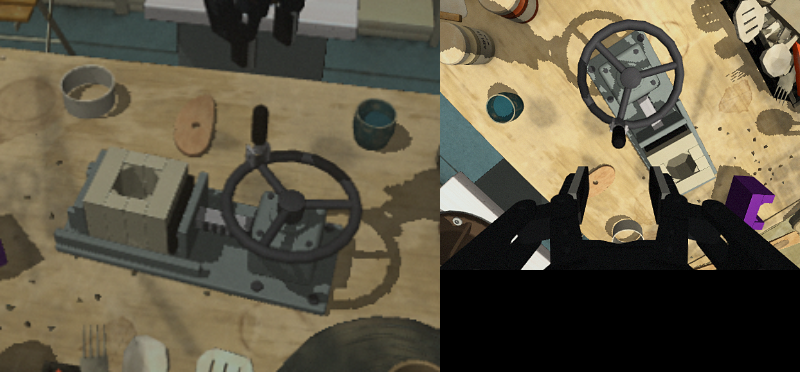

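The final view shows the grip upright at (260,130), the halves closed against the back stop, the jaw clamped, and the cup, ring and rib in their places. Handing in.

```bash
python3 -c "
from workcell import *
print(sign_off())"
```

```text
the job is handed in; nothing more can be done
None
```

The mould is closed and clamped, and I handed the job in at about 21 s of the 72 s allowed; the hand-in gives no verdict.

**Raising the grip:** The first swing left the grip about 11° short of upright. I regripped it with the jaws opening radially, which squared it against its stop before the wheel was turned. I did not check whether those two grasps nudged the wheel at all.

**Cranking:** I turned the wheel clockwise about 4.95 rad. The halves met the back stop about 0.44 rad before the end.

**Clamping:**

| Check | Reading | Target |
|---|---|---|
| Force along the circle, running free | about 5.7 N | about 5.5 N |
| Force along the circle, last readings | 9.3, 9.0, then 10.4 N | about 9 N, at most 12 N |
| Pad compression (depth camera) | about 4.2 mm, or about 25 N | 25 N |

The force readings scatter by about 1 N, so the last one is slightly above target. The pad compression agrees with 25 N and had not changed after release.

**After letting go:** The grip stands vertical within measuring noise and the robot is clear of everything. The cup, ring, rib and purple look-alike showed no visible movement.

I viewed 10 pictures. Throughout the crank the arm pushed radially outward on the grip by a few newtons, to hold it on its stop. At one point this reversed to about 2 N inward, below the hinge's friction, and I corrected it.

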